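Lock the linear stage by feeling for its hidden socket

ROBOT

A 6-joint arm with a two-finger parallel gripper is mounted at the origin on the work surface. World frame = base frame: x ahead of the robot, y to its left, z up, the work surface at z = 0. Lengths are in mm, angles in rad, forces in N, time in s.
With the tool pointing down it reaches from about 375 to 975 mm from the base axis. Payload 3.8 kg.
Tool frame: the origin (TCP) lies at the very end of the fingers, on their centre line; the grasp point (between the pads) lies 19 mm behind it (pinch_z is the distance from the TCP to the grasp point, in mm); z points along the fingers, y is the line along which they close (so a half turn about z gives the same grasp; the last joint's range is limited). The gripper opens to 85 mm and grips with 20 to 120 N. Pads are 22 mm wide; open, the fingers measure 114 mm over their backs; the gripper's body (76 mm by 85 mm) begins 54 mm behind the grasp point. The pads swing forward as they close: fully open they stand 13 mm farther back than shut.
Start: joints at [1.304, 0.264, 1.604, -0, 1.274, -0.037], TCP at [153.751, 657.251, 231.28] pointing down, gripper open.
Joint ranges: [-2.63, 2.63], [-0.94, 2.18], [0.31, 2.57], [-1.31, 4.45], [0, 2.66], [-2.55, 2.55]. Speed limits (rad/s): [2.57, 2.57, 3.14, 3.14, 3.14, 3.14].

INTERFACE

Orientations are given as a rotation vector (axis times angle).
In Python, from bench import read_state, capture, calibration, finish_job, find_in, spot_point, pinch_z gives the robot as it stands.
- The arm moves only by the shell command python3 -m pendant 'ROWS' [FORCE]. ROWS is JSON, a list of rows, each a list of 5 numbers: the shift along the world's x, y, z in mm, then the turn about the world's z in rad, then the opening, from 0 (shut) to 1 (fully open). In form: [[x, y, z, yaw, gripper], ...]. A call has 1 to 10 rows; each row is the pose to reach, as a shift and turn from the pose commanded when the call began; what a row does not reach only later rows make up. A row lasts 1/12 s, in which the tool goes at most 41.7 mm and 7.16 degrees, less where a joint would pass 70% of its speed; a pose out of reach is approached as far as the arm can. A call with a gripper value outside its range is refused whole. The fingers move at their own pace and stop on an object; FORCE is the grip in N (left out, the last holds). Time passes only in rows, so rows that repeat a pose let the fingers close. It gives the time, the measured TCP pose, the force, the opening and the grip force at its end, in the units of the state.
- read_state(): the state, without advancing time (a new reading comes with each control period).
- capture(name): name is "scene" or "side" or "wrist"; returns the picture (400x640x3 uint8, red, green, blue); there is no depth.
- calibration(name): a dict with "fx", "fy", "cx", "cy" (pixels), "k1" (the pictures are not rectified: a ray, as slopes to the right and down, at radius r is drawn at 1 + k1 r^2 times it, then the intrinsics apply), "cam_to_world" (4x4, takes a point from camera to world coordinates). Camera axes: x right, y up, looking along -z (the intrinsics and any distortion apply to the point x, -y, -z); pixel columns grow to the right and rows downward; lengths in mm; the calibration is good to about 2 mm. A picture is of the moment at which its call begins: read the wrist's pose just before it. calibration takes no time and is no camera call; for the wrist camera it gives the pose at the moment of the call.
- finish_job(): hands the job in; it is judged then, once.
Trained networks look in the newest picture that a camera, given by its name, has taken for a name from the list of things; names that differ only in an ending like _2 or _b are one class to them, and where a whole thing is asked for, a point or a joint stands for the part that bears it (a point fixed in the world has none). Each returns a list of dicts, best first, with "confidence" (0 to 1); they miss things now and then, are a little off and sometimes report something else, mostly with a low value. They report only what shows in the picture. A call takes as long as a camera call. They do not tell look-alikes from the thing itself.
- find_in(query, camera): "centre" ([x, y, z] in mm, in world coordinates, good to about 4 mm: the middle of the surface that is visible of it).
- spot_point(query, camera): "centre" ([x, y, z] in mm, in world coordinates, good to about 4 mm: a listed point, or the origin of a listed thing).
The state is a dict: "time_s": time; "joint_positions": joint angles; "joint_velocities": joint speeds; "effort": joint torques, N m; "tcp_pos": TCP position; "orientation": TCP orientation; "contact_force": force on the tool from outside, world axes, zero at the start; "torque": the same for the moment, N m; "finger_gap": finger opening in mm; "grip_force": force on a finger pad.
Only numpy, scipy, OpenCV 4.12 (cv2) and the standard library are available. Lean on these libraries where they do the work, as an engineer would, in place of code of your own. Each camera call takes 0.05 s, during which the arm holds its last target. There are 200 camera calls.

TASK

Lock the linear stage's carriage for transport: take the lock pin (the tallest one, with the wide collar and thick ridged handle) out of the rack, rest its nose on the steel cover seen through the stage's window and slide it along the window with a light hand until it drops into the hidden socket, then push it fully home until its collar lies flat on the stage's top, and let go. Never push the pin against the stage harder than 20 N in any direction, and leave the other things on the bench where they are.

Things in the scene. Friction and masses are not known exactly. Their poses are not given: they have to be found in the camera images.
- pin_grip (a point): Centre of the upright lock pin's ridged steel handle (18 mm across, 46 mm tall). The pin is 80 mm tall, 0.10 to 0.15 kg: below the handle a collar 28 mm across, 4 mm thick, then a 10 mm shaft 30 mm long. This point is 23 mm above the collar's top and 57 mm above the nose; z points up the pin. It starts in one of the rack's holes, collar on the rack's top.
- pin_nose (a point): Centre of the lock pin's flat nose (6 mm across), at its lower end, 57 mm below pin_grip along the pin. The lowest 5 mm of the 10 mm shaft taper to this nose. Fully home in the socket it is 20 mm above the stage's underside, 30 mm below its top.
- stage: Linear stage fixed on the bench: dark steel housing 110 mm (its x) by 300 mm (its y, the long way), aluminium top plate whose upper face is at z = 50 mm, a black motor block on the -y end, a micrometer barrel on the +y end, neither above the top. Origin at the centre of its underside, z up. Under the top runs the carriage; it stays put along y below 60 N.
- window (a point): Middle of the window in the stage's 4 mm top plate, at the top's upper face (z = 50 mm in the stage's frame, straight above its origin; same axes). The window is 18 mm wide (x) by 110 mm long (y); through it one sees the carriage's plain steel cover, 5 mm below the top's face and longer than the window.
- cover_mid (a point): Point on the cover's unpressed face under the window's middle (z = 45 mm in the stage's frame). The cover is sprung: it starts to sink at 2 to 2.5 N, takes 1.5 N more per mm, and stops hard 3 mm down. The hidden socket, a 13 mm hole behind a flush shutter that yields to under 1 N, is on the centre line (stage x = 0) up to 35 mm from here along y, unmeasured.
- rack: Black plastic pin rack fixed on the bench, 180 mm (its x, its long way) by 60 mm by 36 mm high, with three 12.5 mm holes 34 mm deep along its x axis at -55, 0 and +55 mm. Origin at the centre of its underside.
- gauge_pin: Bystander in the rack: short steel pin with a thin plain stem 10 mm across, 50 mm long over all; origin at its lower end.
- ball_pin: Bystander in the rack: steel pin with a 22 mm ball on top, 66 mm long over all; origin at its lower end.
- keypad: Bystander: black hand keypad 60 x 110 x 25 mm lying on the bench; origin at the centre of its underside.
- lens_mount: Bystander: dark ring 50 mm across, 14 mm high; origin at the centre of its underside.
- driver: Bystander: screwdriver with a black handle, 160 mm long, lying on the bench.
- sponge_tray: Bystander: black tray 75 x 75 x 22 mm with a yellow sponge; origin at the centre of its underside.
- jar: Bystander: white jar 48 mm across, 60 mm high; origin at the centre of its underside.
- lock_pin: The lock pin itself; origin at its nose, z up along it (see pin_grip).
Things that resemble listed ones, but are neither listed nor needed, are in the scene too. Leave any blue or red look-alike of the lock_pin alone.

How it is judged:
By the outcome, as a careful person would: the job done as asked, in the order asked, and still so for the second after the job is handed in, with the robot touching nothing.
It also fails if it takes over 72 s, if anything falls off the work surface, if the arm or the gripper's body presses on something with over 40 N, if the wrist force passes 120 N, or if a joint passes its speed limit or range.

## Working session

There is one attempt and no reset: what is moved stays moved. The work goes in short steps, Python scripts to look and compute and a shell command to move; the robot and the scene stay as the last step left them, time stands still between calls to the robot, and variables do not carry over. Pictures are saved under pics/ and viewed, at most 10 in all, crops included, and the job is handed in when it is done.

```bash
mkdir -p pics
python3 - <<'E'
from bench import *
import cv2,numpy as np
s=read_state();print(s['tcp_pos'],s['orientation'],s['contact_force'],s['finger_gap'],pinch_z)
for c in ['scene','side']:
    im=capture(c);cv2.imwrite(f'pics/{c}0.png',im[:,:,::-1])
    for q in ['pin_grip','pin_nose','window','cover_mid','stage','rack','gauge_pin','ball_pin','lock_pin']:
        print(c,q,[(np.round(d['centre']).tolist(),round(d['confidence'],2)) for d in spot_point(q,c)[:4]])
E
```

```text
[153.58770314 656.55188512 229.97973022] [-0.36014479 -3.12058926  0.00339583] [ 0.62842055 -0.56835929 -0.19100092] 85.46812398295482 18.700000000000003
scene pin_grip [([515.0, 229.0, 66.0], 0.62), ([512.0, 137.0, 57.0], 0.62), ([524.0, 324.0, 61.0], 0.53), ([566.0, 123.0, 57.0], 0.47)]
scene pin_nose [([565.0, 127.0, -4.0], 0.64), ([526.0, 326.0, -1.0], 0.63), ([518.0, 226.0, 5.0], 0.52), ([509.0, 140.0, -0.0], 0.48)]
scene window [([520.0, -114.0, 51.0], 0.82), ([515.0, 229.0, 66.0], 0.57)]
scene cover_mid []
scene stage [([512.0, -114.0, -4.0], 0.59)]
scene rack [([518.0, 228.0, 0.0], 0.93), ([366.0, 39.0, 2.0], 0.24)]
scene gauge_pin [([367.0, 40.0, -2.0], 0.67), ([576.0, 220.0, 7.0], 0.38)]
scene ball_pin [([464.0, 234.0, 7.0], 0.61), ([513.0, -111.0, -2.0], 0.19)]
scene lock_pin [([525.0, 324.0, 1.0], 0.79), ([512.0, 140.0, -2.0], 0.77), ([567.0, 123.0, -2.0], 0.73), ([518.0, 228.0, 10.0], 0.62)]
side pin_grip [([509.0, 142.0, 58.0], 0.71), ([530.0, 326.0, 52.0], 0.65), ([564.0, 125.0, 59.0], 0.64), ([522.0, 229.0, 66.0], 0.59)]
side pin_nose [([510.0, 144.0, -0.0], 0.68), ([527.0, 326.0, -1.0], 0.67), ([516.0, 226.0, 6.0], 0.51)]
side window [([516.0, -111.0, 54.0], 0.56)]
side cover_mid [([517.0, -113.0, 47.0], 0.62)]
side stage [([516.0, -115.0, -1.0], 0.63)]
side rack [([515.0, 228.0, 1.0], 0.96), ([520.0, 230.0, 5.0], 0.6)]
side gauge_pin [([461.0, 233.0, 8.0], 0.66), ([575.0, 222.0, 7.0], 0.57)]
side ball_pin [([462.0, 232.0, 8.0], 0.66)]
side lock_pin [([568.0, 122.0, -4.0], 0.73), ([511.0, 142.0, 0.0], 0.59), ([518.0, 226.0, 11.0], 0.45)]
```

View pics/scene0.png

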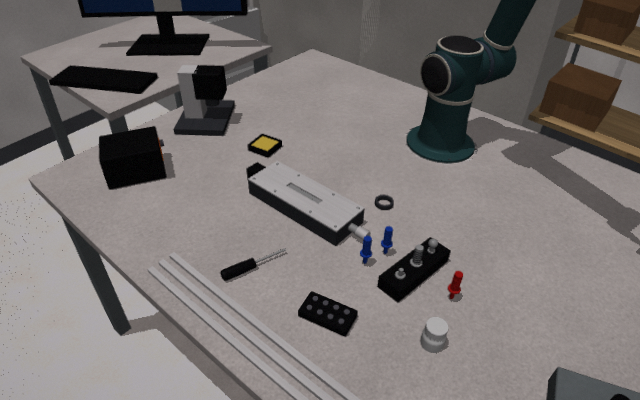

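View pics/side0.png

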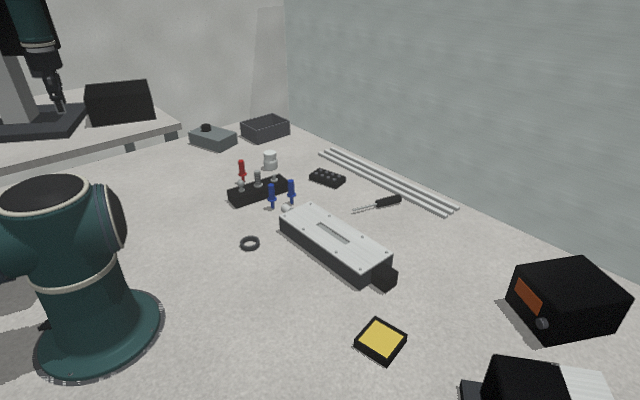

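The scene picture shows the steel pins in the rack around (415,265), the tall one being the middle one at (418,252). The blue look-alikes are at (367,248) and (388,238), the red one at (456,284), and the stage window at (305,193). I'll go above the rack for a wrist view.

```bash
python3 -m pendant '[[364,-428,10,0.12,1],[364,-428,10,0.12,1],[364,-428,10,0.12,1],[364,-428,10,0.12,1],[364,-428,10,0.12,1],[364,-428,10,0.12,1],[364,-428,10,0.12,1],[364,-428,10,0.12,1],[364,-428,10,0.12,1],[364,-428,10,0.12,1]]'
python3 -m pendant '[[120,-140,0,0,1],[120,-140,0,0,1],[120,-140,0,0,1],[120,-140,0,0,1],[120,-140,0,0,1],[120,-140,0,0,1]]'
python3 - <<'E'
from bench import *
import cv2,numpy as np
s=read_state();print(s['tcp_pos'],s['orientation'])
im=capture('wrist');cv2.imwrite('pics/w0.png',im[:,:,::-1]);print(np.round(calibration('wrist')['cam_to_world'],2))
for q in ['pin_grip','rack','gauge_pin','ball_pin']:
    print(q,[(np.round(d['centre'],1).tolist(),round(d['confidence'],2)) for d in spot_point(q,'wrist')[:4]])
E
```

```text
time_s: 1.83
tcp_pos: [424.6, 338.2, 239.1]
orientation: [0.172, 3.136, 0.001]
contact_force: [0.8, -0.4, 0.3]
finger_gap: 85.8
grip_force: 0.0
time_s: 2.33
tcp_pos: [546.2, 196.4, 238.8]
orientation: [0.18, 3.135, -0.002]
contact_force: [0.4, 0.3, 1.3]
finger_gap: 85.3
grip_force: 0.0
[546.24518724 196.43256656 238.7887031 ] [ 1.79625551e-01  3.13502162e+00 -1.66580641e-03]
[[ 1.1000e-01 -9.5000e-01 -2.9000e-01  4.7200e+02]
 [ 9.9000e-01  1.1000e-01  3.0000e-02  2.0729e+02]
 [ 0.0000e+00 -2.9000e-01  9.6000e-01  3.8157e+02]
 [ 0.0000e+00  0.0000e+00  0.0000e+00  1.0000e+00]]
pin_grip [([508.3, 141.3, 58.9], 0.9), ([516.6, 230.4, 63.4], 0.79), ([563.8, 121.8, 57.1], 0.65), ([522.3, 326.3, 54.6], 0.62)]
rack [([522.1, 223.7, -3.1], 0.93), ([520.8, 223.3, 6.7], 0.57)]
gauge_pin [([573.8, 221.4, 8.8], 0.53)]
ball_pin [([463.1, 237.3, 2.5], 0.94), ([519.9, -109.0, 50.1], 0.66), ([738.8, 155.5, 0.4], 0.43)]
```

View pics/w0.png

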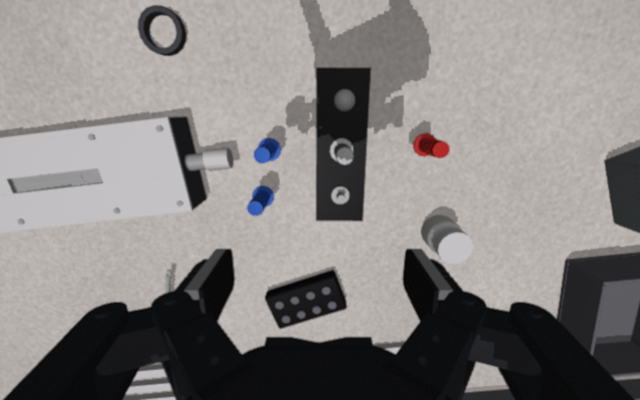

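The wrist view shows the lock pin at (344,150) in the rack's middle hole, the ball pin at (344,100), and the gauge pin at (340,195). The window runs along (10–102, 180). Next I'll look at the stage up close.

```bash
cat > h.py <<'E'
from bench import *
import cv2,numpy as np
def ray(cal,px):
    K=np.array([[cal['fx'],0,cal['cx']],[0,cal['fy'],cal['cy']],[0,0,1.]])
    u=cv2.undistortPoints(np.float64(px).reshape(-1,1,2),K,np.array([cal['k1'],0,0,0.])).reshape(-1,2)
    M=np.array(cal['cam_to_world']);d=np.c_[u[:,0],-u[:,1],-np.ones(len(u))]@M[:3,:3].T
    return M[:3,3],d
def at_z(cal,px,z):
    o,d=ray(cal,px);return o+d*((z-o[2])/d[:,2])[:,None]
E
python3 - <<'E'
from h import *
import pickle
pickle.dump(calibration('wrist'),open('cal_w0.pkl','wb'))
E
python3 -m pendant '[[-45,-310,-40,0,1],[-45,-310,-40,0,1],[-45,-310,-40,0,1],[-45,-310,-40,0,1],[-45,-310,-40,0,1],[-45,-310,-40,0,1],[-45,-310,-40,0,1],[-45,-310,-40,0,1],[-45,-310,-40,0,1],[-45,-310,-40,0,1]]'
python3 - <<'E'
from h import *
import pickle
cal=calibration('wrist');im=capture('wrist');cv2.imwrite('pics/w1.png',im[:,:,::-1])
pickle.dump(cal,open('cal_w1.pkl','wb'))
for q in ['window','cover_mid','stage']:
    print(q,[(np.round(d['centre'],1).tolist(),round(d['confidence'],2)) for d in spot_point(q,'wrist')[:2]])
a=cv2.imread('pics/w0.png')[90:220,290:400]
cv2.imwrite('pics/crop0.png',cv2.resize(a,None,fx=4,fy=4,interpolation=cv2.INTER_CUBIC))
E
```

```text
time_s: 3.42
tcp_pos: [498.2, -109.9, 198.6]
orientation: [-0.174, -3.137, -0.001]
contact_force: [0.1, 0.2, 0.2]
finger_gap: 85.3
grip_force: 0.0
window [([521.9, -108.8, 48.9], 0.56)]
cover_mid [([514.1, -110.5, 43.7], 0.74), ([364.0, 36.1, -1.8], 0.54)]
stage [([515.2, -111.1, -0.0], 0.92)]
```

View pics/w1.png

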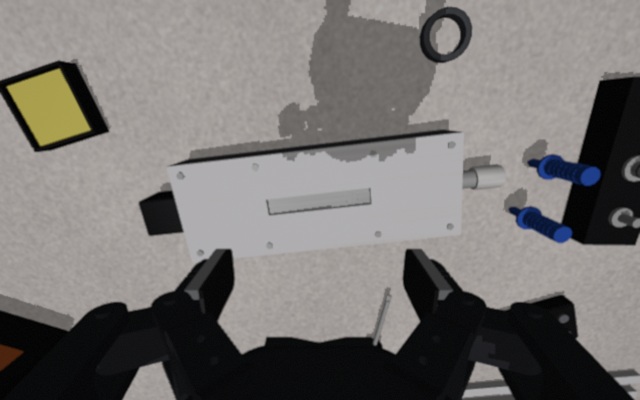

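View pics/crop0.png

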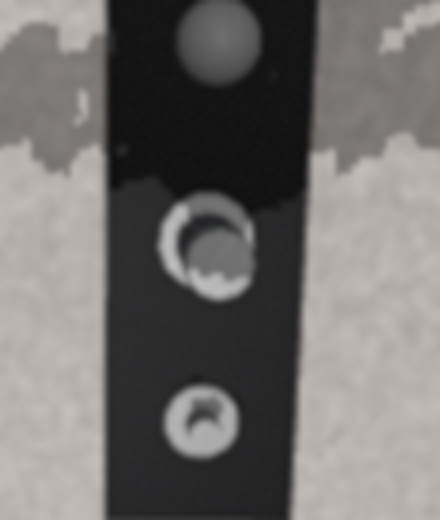

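Pin handle top is at (345.2,155.5) in the first wrist view. In the second, the window's corners are near (267,200), (371,189), (372,204) and (268,214).

Run:
```python
from h import *
import pickle
c0,c1=[pickle.load(open(f'cal_w{i}.pkl','rb')) for i in (0,1)]
print('pin',at_z(c0,[(345.2,155.5)],86),at_z(c0,[(341.5,150)],40))
im=cv2.imread('pics/w1.png',0)
# corners of the plate and screws, z=50
s=at_z(c1,[(181,176),(451,145),(201,253),(449,226)],50);print(s.round(1),s.mean(0))
w=np.float32([(267,200),(371,189),(372,204),(268,214)]).reshape(-1,1,2)
cv2.cornerSubPix(im,w,(3,3),(-1,-1),(3,30,.01));w=w.reshape(-1,2);print(w)
p=at_z(c1,w,50);print(p.round(1),p.mean(0))
for a,b in ((0,1),(3,2)):
    d=p[b]-p[a];print(np.linalg.norm(d),np.arctan2(-d[0],d[1]))
print(np.linalg.norm(p[0]-p[3]),np.linalg.norm(p[1]-p[2]))
a=im[180:225,255:385];cv2.imwrite('pics/crop1.png',cv2.resize(a,None,fx=6,fy=6,interpolation=cv2.INTER_CUBIC))
```

```text
pin [[515.26247512 232.65337756  86.        ]] [[515.38631726 232.43982723  40.        ]]
[[ 472.5 -248.    50. ]
 [ 471.5   27.4   50. ]
 [ 560.7 -247.5   50. ]
 [ 558.9   27.1   50. ]] [ 515.88700079 -110.24347667   50.        ]
[[265.61682 198.80075]
 [369.69864 187.10097]
 [371.11536 203.42812]
 [268.60974 214.65425]]
[[ 506.3 -165.6   50. ]
 [ 505.8  -55.8   50. ]
 [ 523.8  -55.4   50. ]
 [ 524.2 -165.3   50. ]] [ 515.03315111 -110.49358166   50.        ]
109.7903316087009 0.004681590125184204
109.91950537349398 0.0035839825197426177
17.882825160729514 18.00543286345483
```

View pics/crop1.png

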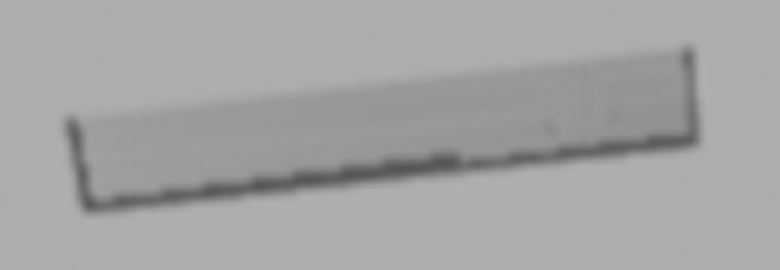

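Sizes match (110 × 18), so the window centre is about (515.0, -110.5) and the pin about (515.3, 232.5). Both were measured with the same camera and orientation, so their difference is reliable.

```bash
python3 -m pendant '[[17,342,-40,0,1],[17,342,-40,0,1],[17,342,-40,0,1],[17,342,-40,0,1],[17,342,-40,0,1],[17,342,-40,0,1],[17,342,-40,0,1],[17,342,-40,0,1],[17,342,-40,0,1],[17,342,-40,0,1]]'
python3 -m pendant '[[0,0,0,0,1],[0,0,0,0,0.6],[0,0,0,0,0.6]]'
```

```text
time_s: 4.45
tcp_pos: [514.7, 236.4, 158.3]
orientation: [-0.162, -3.137, -0.001]
contact_force: [0.0, -0.1, -0.2]
finger_gap: 85.3
grip_force: 0.0
time_s: 4.7
tcp_pos: [515.6, 230.9, 158.9]
orientation: [0.174, 3.137, -0.001]
contact_force: [-0.4, -0.1, 0.1]
finger_gap: 64.1
grip_force: 0.0
```

```bash
python3 -m pendant '[[0,1.5,-40,0,0.6],[0,1.5,-75,0,0.6],[0,1.5,-100,0,0.6],[0,1.5,-113,0,0.6],[0,1.5,-113,0,0.6],[0,1.5,-113,0,0.6]]'
python3 -m pendant '[[0,0,0,0,0.1],[0,0,0,0,0.1],[0,0,0,0,0.1],[0,0,0,0,0.1],[0,0,0,0,0.1],[0,0,0,0,0.1],[0,0,0,0,0.1],[0,0,0,0,0.1]]' 50
```

```text
time_s: 5.2
tcp_pos: [515.8, 232.5, 45.8]
orientation: [-0.175, -3.136, 0.001]
contact_force: [0.3, 0.5, 0.9]
finger_gap: 51.4
grip_force: 0.0
time_s: 5.87
tcp_pos: [517.2, 229.4, 49.0]
orientation: [0.169, 3.134, -0.01]
contact_force: [-1.5, -17.2, 12.4]
finger_gap: 16.6
grip_force: 48.6
```

The grip strains sideways (-17 N in y), so I'll reopen, recentre and regrip.

```bash
python3 -m pendant '[[0,0,0,0,0.5],[0,0,0,0,0.5],[0,0,0,0,0.5],[0,-2.5,3,0,0.5],[0,-2.5,3,0,0.5],[0,-2.5,3,0,0.5]]' 
python3 -m pendant '[[0,0,0,0,0.1],[0,0,0,0,0.1],[0,0,0,0,0.1],[0,0,0,0,0.1],[0,0,0,0,0.1],[0,0,0,0,0.1],[0,0,0,0,0.1],[0,0,0,0,0.1]]' 50
```

```text
time_s: 6.37
tcp_pos: [515.8, 231.2, 49.1]
orientation: [0.172, 3.136, 0.001]
contact_force: [0.3, 0.2, 0.3]
finger_gap: 42.5
grip_force: 0.0
time_s: 7.03
tcp_pos: [515.3, 229.0, 48.9]
orientation: [-0.171, -3.136, 0.006]
contact_force: [-1.7, -6.3, 5.5]
finger_gap: 16.7
grip_force: 48.7
```

```bash
python3 -m pendant '[[0,-1,2,0,0.1],[0,-1,6,0,0.1],[0,-1,15,0,0.1],[0,-1,30,0,0.1],[0,-1,50,0,0.1],[0,-1,75,0,0.1],[0,-1,90,0,0.1],[0,-1,90,0,0.1],[0,-1,90,0,0.1]]'
python3 - <<'E'
from h import *
s=read_state();print(s['tcp_pos'],s['contact_force'],s['torque'])
for c in ['scene','side','wrist']:
    im=capture(c);cv2.imwrite(f'pics/{c}2.png',im[:,:,::-1])
    for q in ['pin_grip','pin_nose']:
        print(c,q,[(np.round(d['centre']).tolist(),round(d['confidence'],2)) for d in spot_point(q,c)[:5]])
E
```

```text
time_s: 7.78
tcp_pos: [516.7, 230.9, 140.4]
orientation: [0.172, 3.134, 0.003]
contact_force: [-0.4, 0.2, -1.7]
finger_gap: 17.0
grip_force: 48.8
[516.67187075 230.87828524 140.39663475] [-0.40187007  0.23660635 -1.67614968] [-0.05871628  0.04118553  0.03987352]
scene pin_grip [([522.0, 327.0, 59.0], 0.55), ([563.0, 123.0, 58.0], 0.52), ([510.0, 136.0, 56.0], 0.5), ([514.0, 234.0, 157.0], 0.48)]
scene pin_nose [([569.0, 123.0, -2.0], 0.66), ([522.0, 232.0, 96.0], 0.58), ([526.0, 325.0, -2.0], 0.57), ([511.0, 139.0, -2.0], 0.52)]
side pin_grip [([525.0, 328.0, 55.0], 0.66), ([562.0, 127.0, 55.0], 0.59), ([521.0, 230.0, 149.0], 0.5), ([510.0, 140.0, 58.0], 0.48)]
side pin_nose [([523.0, 325.0, -2.0], 0.69), ([565.0, 124.0, -1.0], 0.66), ([388.0, -390.0, -2.0], 0.59), ([516.0, 228.0, 95.0], 0.57), ([510.0, 140.0, -1.0], 0.51)]
wrist pin_grip [([519.0, 231.0, 149.0], 0.94), ([565.0, 119.0, 56.0], 0.89), ([507.0, 140.0, 56.0], 0.75)]
wrist pin_nose [([519.0, 227.0, 94.0], 0.95), ([523.0, 325.0, 2.0], 0.89), ([513.0, 143.0, 2.0], 0.65), ([569.0, 123.0, 2.0], 0.58)]
```

View pics/wrist2.png

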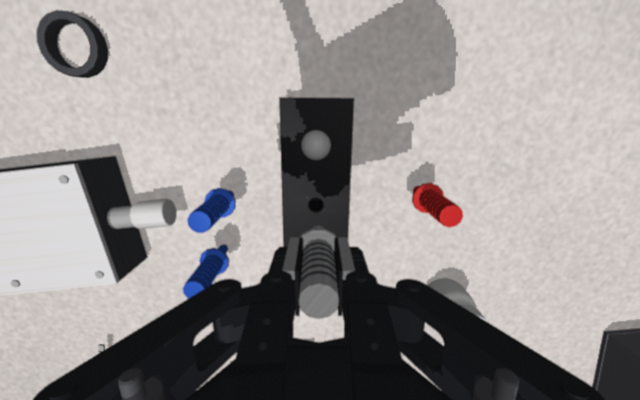

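Pin is held upright, with the handle at (318,270) and the rack's middle hole at (316,205) now empty. I'll carry it over the window's +y end, going higher to clear the blue pins.

```bash
python3 -m pendant '[[0,0,35,0,0.1],[-0.5,-35,35,0,0.1],[-0.5,-70,35,0,0.1],[-0.5,-110,35,0,0.1],[-0.5,-150,35,0,0.1],[-0.5,-190,35,0,0.1],[-0.5,-230,35,0,0.1],[-0.5,-265,35,0,0.1],[-0.5,-290,35,0,0.1],[-0.5,-302,35,0,0.1]]'
python3 -m pendant '[[0,0,-20,0,0.1],[0,0,-50,0,0.1],[0,0,-60,0,0.1],[0,0,-60,0,0.1],[0,0,-60,0,0.1],[0,0,-60,0,0.1]]'
python3 - <<'E'
from h import *
for i in range(3):
    s=read_state();print(s['tcp_pos'],s['contact_force'])
    if i<1:cal=calibration('wrist');im=capture('wrist')
    else: im=capture('scene')
    cv2.imwrite(f'pics/t{i}.png',im[:,:,::-1])
    print([(np.round(d['centre'],1).tolist(),round(d['confidence'],2)) for d in spot_point('pin_nose',['wrist','scene','scene'][i])[:5]])
a=cv2.imread('pics/t0.png')[100:300,200:480];b=cv2.imread('pics/t1.png')[150:250,230:370]
cv2.imwrite('pics/crop3.png',np.hstack([cv2.resize(a,(560,400)),]))
E
```

```text
time_s: 9.07
tcp_pos: [514.9, -75.3, 173.7]
orientation: [0.177, 3.136, -0.002]
contact_force: [0.1, -0.8, -1.1]
finger_gap: 16.7
grip_force: 49.2
time_s: 9.57
tcp_pos: [516.1, -71.8, 114.9]
orientation: [0.171, 3.135, -0.0]
contact_force: [0.2, -0.1, -0.2]
finger_gap: 16.4
grip_force: 49.1
[516.1297604  -71.76014353 114.86021108] [ 0.24044191 -0.10802442 -0.2135657 ]
[([568.7, 122.8, 2.2], 0.9), ([509.5, 140.6, 1.4], 0.85), ([522.3, -73.8, 71.3], 0.58)]
[516.60319972 -71.96115254 115.42323694] [-0.75539037 -0.18029114 -0.18265953]
[([527.5, 324.9, -1.7], 0.67), ([520.4, -71.9, 73.7], 0.61), ([565.8, 122.5, -4.3], 0.51), ([510.7, 141.2, 0.3], 0.47)]
[516.28268721 -72.03495412 115.17991916] [-0.60757249  0.52723652 -0.77574166]
[([526.5, 326.6, -0.1], 0.81), ([509.8, 142.0, -0.1], 0.74), ([566.6, 122.8, -1.9], 0.7), ([518.7, -73.2, 69.6], 0.63)]
```

View pics/crop3.png

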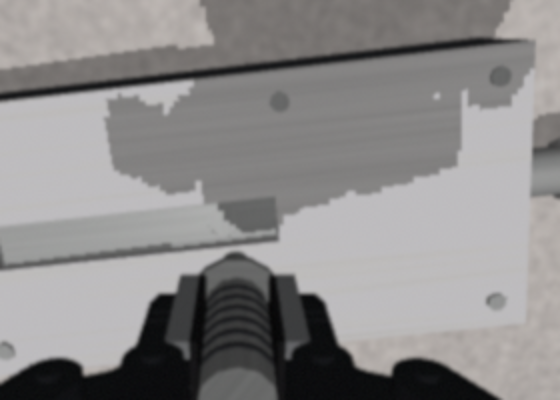

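The nose at about (318,227) in the full picture sits just short of the window. I'll check its x against the window in the same view.

Run:
```python
from h import *
cal=calibration('wrist')
print(np.round(cal['cam_to_world'],3)[:3,3])
print('nose front edge',at_z(cal,[(318,227)],71.5),'same at collar z',at_z(cal,[(318,231)],105))
im=cv2.imread('pics/t0.png')
# expected pixels for a vertical pin at x0
K=np.array([[cal['fx'],0,cal['cx']],[0,cal['fy'],cal['cy']],[0,0,1.]])
Mi=np.linalg.inv(np.array(cal['cam_to_world']))
def proj(P):
    P=np.c_[P,np.ones(len(P))]@Mi.T
    return cv2.projectPoints(np.c_[P[:,0],-P[:,1],-P[:,2]],np.zeros(3),np.zeros(3),K,np.array([cal['k1'],0,0,0]))[0].reshape(-1,2).round(1)
for x in (514,516,518,520):print(x,'nose front,collar front low/top, handle-top near/far',proj(np.array([[x-3,-73,71.5],[x-14,-73,101.5],[x-14,-73,105.5],[x-9,-73,151.5],[x+9,-73,151.5]])).tolist())
# window's +y corners again
print('win +y corners',at_z(cal,[(200+277/2,100+197/2),(200+279/2,100+240/2)],50))
a=im[205:300,270:370];cv2.imwrite('pics/crop4.png',cv2.resize(a,None,fx=6,fy=6,interpolation=cv2.INTER_CUBIC))
```

```text
[442.815 -63.224 257.459]
nose front edge [[518.99643481 -71.72521756  71.5       ]] same at collar z [[507.71604322 -70.46343053 105.        ]]
514 nose front,collar front low/top, handle-top near/far [[314.9, 216.4], [312.1, 216.7], [312.0, 219.2], [311.1, 270.1], [316.0, 306.8]]
516 nose front,collar front low/top, handle-top near/far [[315.2, 219.1], [312.5, 219.9], [312.4, 222.5], [311.7, 274.3], [316.5, 310.6]]
518 nose front,collar front low/top, handle-top near/far [[315.5, 221.8], [312.9, 223.2], [312.8, 225.8], [312.3, 278.5], [317.0, 314.5]]
520 nose front,collar front low/top, handle-top near/far [[315.9, 224.5], [313.3, 226.3], [313.2, 229.0], [312.8, 282.6], [317.5, 318.3]]
win +y corners [[506.60457725 -54.89094458  50.        ]
 [523.8624111  -55.66649742  50.        ]]
```

View pics/crop4.png

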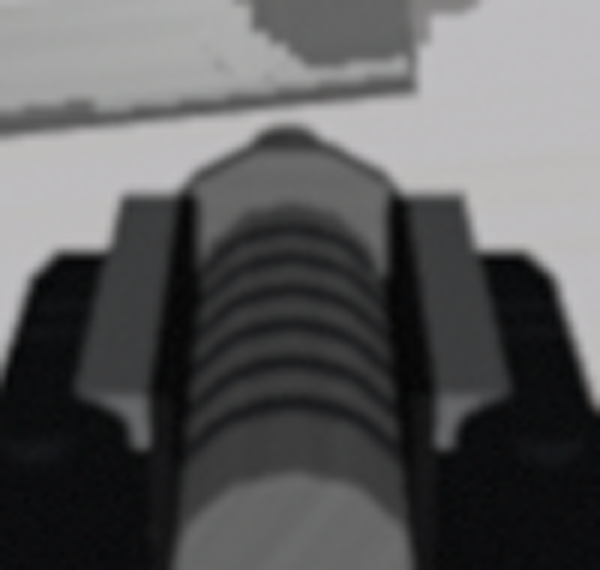

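Nose front edge, collar and handle top all put the pin near x ≈ 520 in the camera frame, with the window's centre line at 515.2. The rack measurement implied about 0 offset. I'll split the difference, enter the window shallowly, and feel both walls lightly.

```bash
python3 -m pendant '[[-2.7,0,0,0,0.1],[-2.7,0,-10,0,0.1],[-2.7,0,-16,0,0.1],[-2.7,0,-19,0,0.1],[-2.7,0,-20,0,0.1],[-2.7,0,-20,0,0.1],[-2.7,0,-20,0,0.1]]'
python3 -m pendant '[[0,0,-1,0,0.1],[0,0,-2,0,0.1],[0,0,-2,0,0.1]]'
python3 -m pendant '[[0,0,-1,0,0.1],[0,0,-2,0,0.1],[0,0,-2,0,0.1]]'
```

```text
time_s: 10.45
tcp_pos: [512.4, -72.1, 93.5]
orientation: [-0.172, -3.136, -0.0]
contact_force: [0.1, 1.3, -1.6]
finger_gap: 16.8
grip_force: 49.1
time_s: 10.7
tcp_pos: [512.5, -72.1, 91.7]
orientation: [0.172, 3.137, -0.0]
contact_force: [0.8, 1.3, -0.6]
finger_gap: 16.9
grip_force: 49.1
time_s: 10.95
tcp_pos: [512.3, -72.1, 89.5]
orientation: [-0.172, -3.137, -0.0]
contact_force: [-0.1, 0.4, -0.8]
finger_gap: 16.8
grip_force: 49.1
```

```bash
python3 -m pendant '[[1,0,0,0,0.1],[2,0,0,0,0.1],[2,0,0,0,0.1]]' | sed -n '2p;4p'
python3 -m pendant '[[0.5,0,0,0,0.1],[1,0,0,0,0.1],[1,0,0,0,0.1]]'| sed -n '2p;4p'
python3 -m pendant '[[0.5,0,0,0,0.1],[1,0,0,0,0.1],[1,0,0,0,0.1]]'| sed -n '2p;4p'
```

```text
tcp_pos: [514.8, -72.1, 89.8]
contact_force: [0.3, 0.2, -0.9]
tcp_pos: [515.6, -72.1, 89.7]
contact_force: [0.5, 0.1, -0.5]
tcp_pos: [516.2, -72.1, 89.6]
contact_force: [-1.2, 0.3, -0.2]
```

```bash
python3 -m pendant '[[0.5,0,0,0,0.1],[0.5,0,0,0,0.1],[0.5,0,0,0,0.1]]' | sed -n '2p;4p'
python3 -m pendant '[[0.4,0,0,0,0.1],[0.4,0,0,0,0.1],[0.4,0,0,0,0.1]]'| sed -n '2p;4p'
```

```text
tcp_pos: [516.5, -72.1, 89.5]
contact_force: [-2.0, 0.3, -0.5]
tcp_pos: [516.8, -72.1, 89.5]
contact_force: [-3.6, -0.4, 0.0]
```

The +x wall is at TCP ≈ 516.0. Now the other side.

```bash
python3 -m pendant '[[-3,0,0,0,0.1],[-7,0,0,0,0.1],[-8.5,0,0,0,0.1],[-8.5,0,0,0,0.1],[-8.5,0,0,0,0.1]]' | sed -n '2p;4p'
python3 -m pendant '[[-1,0,0,0,0.1],[-1,0,0,0,0.1],[-1,0,0,0,0.1]]'| sed -n '2p;4p'
python3 -m pendant '[[-0.5,0,0,0,0.1],[-0.5,0,0,0,0.1],[-0.5,0,0,0,0.1]]'| sed -n '2p;4p'
```

```text
tcp_pos: [509.1, -72.1, 89.9]
contact_force: [0.1, -0.0, -0.9]
tcp_pos: [508.0, -72.1, 89.8]
contact_force: [1.1, -0.2, -0.7]
tcp_pos: [507.4, -72.1, 89.7]
contact_force: [0.1, -0.2, -0.6]
```

```bash
python3 -m pendant '[[-0.6,0,0,0,0.1],[-0.6,0,0,0,0.1],[-0.6,0,0,0,0.1]]' | sed -n '2p;4p'
python3 -m pendant '[[-0.5,0,0,0,0.1],[-0.5,0,0,0,0.1],[-0.5,0,0,0,0.1]]'| sed -n '2p;4p'
```

```text
tcp_pos: [506.7, -72.1, 89.7]
contact_force: [-0.1, -0.5, -0.9]
tcp_pos: [506.2, -72.1, 89.7]
contact_force: [0.2, 0.7, -2.1]
```

```bash
python3 -m pendant '[[-0.6,0,0,0,0.1],[-0.6,0,0,0,0.1],[-0.6,0,0,0,0.1]]' | sed -n '2p;4p'
python3 -m pendant '[[-0.6,0,0,0,0.1],[-0.6,0,0,0,0.1],[-0.6,0,0,0,0.1]]'| sed -n '2p;4p'
```

```text
tcp_pos: [505.8, -72.1, 89.8]
contact_force: [1.0, -0.3, -1.3]
tcp_pos: [505.4, -72.1, 89.9]
contact_force: [1.3, 0.6, -1.5]
```

```bash
python3 -m pendant '[[-0.6,0,0,0,0.1],[-0.6,0,0,0,0.1],[-0.6,0,0,0,0.1]]' | sed -n '2p;4p'
```

```text
tcp_pos: [505.0, -72.2, 90.0]
contact_force: [3.0, 0.8, -2.2]
```

Window centre line is at TCP x ≈ 510.9. Moving there and lowering onto the cover.

```bash
python3 -m pendant '[[3,0,0,0,0.1],[6.3,0,0,0,0.1],[6.3,0,0,0,0.1],[6.3,0,0,0,0.1]]' | sed -n '2p;4p'
python3 -m pendant '[[0,0,-1,0,0.1],[0,0,-1,0,0.1],[0,0,-1,0,0.1]]'| sed -n '2p;4p'
python3 -m pendant '[[0,0,-0.7,0,0.1],[0,0,-0.7,0,0.1],[0,0,-0.7,0,0.1]]'| sed -n '2p;4p'
python3 -m pendant '[[0,0,-0.7,0,0.1],[0,0,-0.7,0,0.1],[0,0,-0.7,0,0.1]]'| sed -n '2p;4p'
```

```text
tcp_pos: [510.5, -72.1, 89.4]
contact_force: [0.0, 0.8, -0.9]
tcp_pos: [510.4, -72.0, 88.4]
contact_force: [-0.6, -0.2, -1.5]
tcp_pos: [510.6, -72.1, 87.9]
contact_force: [0.1, 0.7, -1.0]
tcp_pos: [510.8, -72.1, 87.3]
contact_force: [-0.2, 0.0, -1.6]
```

```bash
python3 -m pendant '[[0.3,0,-0.7,0,0.1],[0.3,0,-0.7,0,0.1],[0.3,0,-0.7,0,0.1]]'| sed -n '2p;4p'
python3 -m pendant '[[0,0,-0.6,0,0.1],[0,0,-0.6,0,0.1],[0,0,-0.6,0,0.1]]'| sed -n '2p;4p'
python3 -m pendant '[[0,0,-0.6,0,0.1],[0,0,-0.6,0,0.1],[0,0,-0.6,0,0.1]]'| sed -n '2p;4p'
```

```text
tcp_pos: [511.1, -72.2, 86.6]
contact_force: [0.2, 0.1, -0.9]
tcp_pos: [511.2, -72.3, 86.1]
contact_force: [0.2, -2.0, 0.3]
tcp_pos: [511.3, -72.3, 85.6]
contact_force: [-0.2, -1.7, 0.8]
```

```bash
python3 -m pendant '[[0,0,-0.7,0,0.1],[0,0,-0.7,0,0.1],[0,0,-0.7,0,0.1]]'| sed -n '2p;4p'
python3 -m pendant '[[0,0,-0.5,0,0.1],[0,0,-0.5,0,0.1],[0,0,-0.5,0,0.1]]'| sed -n '2p;4p'
```

```text
tcp_pos: [511.3, -72.3, 84.9]
contact_force: [-1.1, -2.1, 1.7]
tcp_pos: [511.3, -72.3, 84.4]
contact_force: [-1.4, -1.9, 3.2]
```

Nose rests on the cover with about 4 N. Sliding toward -y in small steps, stopping when the contact force drops.

```bash
cat > ok.py <<'E'
from bench import read_state
import sys
s=read_state();f=s['contact_force'];print([round(float(v),1) for v in (*s['tcp_pos'],*f)],s['time_s'])
sys.exit(not(f[2]>1.0 and f[2]<6 and abs(f[1])<8))
E
P="python3 -m pendant"
$P '[[0,-1.5,0,0,0.1],[0,-3,0,0,0.1],[0,-3,0,0,0.1]]' >/dev/null; python3 ok.py && $P '[[0,-1.5,0,0,0.1],[0,-3,0,0,0.1],[0,-3,0,0,0.1]]' >/dev/null && python3 ok.py && $P '[[0,-1.5,0,0,0.1],[0,-3,0,0,0.1],[0,-3,0,0,0.1]]' >/dev/null && python3 ok.py && $P '[[0,-1.5,0,0,0.1],[0,-3,0,0,0.1],[0,-3,0,0,0.1]]' >/dev/null && python3 ok.py && $P '[[0,-1.5,0,0,0.1],[0,-3,0,0,0.1],[0,-3,0,0,0.1]]' >/dev/null && python3 ok.py
```

```text
[510.4, -74.8, 83.5, 0.2, -0.3, -1.2] 16.95
```

Contact vanished and z dropped, so the nose is in the socket's mouth. I'll centre a bit more in y and lower gently.

```bash
P="python3 -m pendant"
$P '[[0,-1,0,0,0.1],[0,-1.5,0,0,0.1],[0,-1.5,0,0,0.1]]' >/dev/null; python3 ok.py
$P '[[0,0,-0.7,0,0.1],[0,0,-1.5,0,0.1],[0,0,-1.5,0,0.1]]' >/dev/null; python3 ok.py
$P '[[0,0,-0.5,0,0.1],[0,0,-1,0,0.1],[0,0,-1,0,0.1]]' >/dev/null; python3 ok.py
```

```text
[510.7, -76.5, 83.8, -0.6, -0.6, -1.1] 17.2
[510.9, -76.5, 82.5, -1.0, 0.0, -1.4] 17.45
[511.0, -76.6, 81.6, 0.1, -1.1, -0.3] 17.7
```

It is 4.6 mm below the cover face with no load, so it is in the socket. Now lowering in gated steps.

```bash
P="python3 -m pendant"
cat > free.py <<'E'
from bench import read_state
import sys
s=read_state();f=s['contact_force'];print([round(float(v),1) for v in (*s['tcp_pos'],*f)],s['time_s'])
sys.exit(not(f[2]<3 and abs(f[1])<3 and abs(f[0])<3))
E
$P '[[0,0,-1,0,0.1],[0,0,-1.5,0,0.1],[0,0,-1.5,0,0.1]]' >/dev/null; python3 free.py && $P '[[0,0,-1,0,0.1],[0,0,-1.5,0,0.1],[0,0,-1.5,0,0.1]]' >/dev/null && python3 free.py && $P '[[0,0,-1,0,0.1],[0,0,-1.5,0,0.1],[0,0,-1.5,0,0.1]]' >/dev/null && python3 free.py && $P '[[0,0,-1,0,0.1],[0,0,-1.5,0,0.1],[0,0,-1.5,0,0.1]]' >/dev/null && python3 free.py && $P '[[0,0,-1,0,0.1],[0,0,-2,0,0.1],[0,0,-2,0,0.1]]' >/dev/null && python3 free.py && $P '[[0,0,-1,0,0.1],[0,0,-2,0,0.1],[0,0,-2,0,0.1]]' >/dev/null && python3 free.py && $P '[[0,0,-1,0,0.1],[0,0,-2,0,0.1],[0,0,-2,0,0.1]]' >/dev/null && python3 free.py
```

```text
[511.0, -76.6, 80.1, -0.8, 0.5, 0.1] 17.95
[511.0, -76.6, 78.6, -0.5, -0.0, -1.6] 18.2
[511.0, -76.6, 77.0, 0.8, -0.3, -1.3] 18.45
[511.0, -76.6, 75.6, -0.0, 0.6, -1.4] 18.7
[510.9, -76.6, 73.5, -0.9, 0.1, -0.7] 18.95
[510.9, -76.6, 71.4, 0.2, -0.6, -0.4] 19.2
[511.0, -76.6, 69.5, 0.1, -0.8, -0.4] 19.45
```

```bash
P="python3 -m pendant"
$P '[[0,0,-1,0,0.1],[0,0,-2,0,0.1],[0,0,-2,0,0.1]]' >/dev/null; python3 free.py && $P '[[0,0,-1,0,0.1],[0,0,-2,0,0.1],[0,0,-2,0,0.1]]' >/dev/null && python3 free.py && $P '[[0,0,-1,0,0.1],[0,0,-2,0,0.1],[0,0,-2,0,0.1]]' >/dev/null && python3 free.py && $P '[[0,0,-1,0,0.1],[0,0,-1,0,0.1],[0,0,-1,0,0.1]]' >/dev/null && python3 free.py && $P '[[0,0,-1,0,0.1],[0,0,-1,0,0.1],[0,0,-1,0,0.1]]' >/dev/null && python3 free.py && $P '[[0,0,-1,0,0.1],[0,0,-1,0,0.1],[0,0,-1,0,0.1]]' >/dev/null && python3 free.py && $P '[[0,0,-1,0,0.1],[0,0,-1,0,0.1],[0,0,-1,0,0.1]]' >/dev/null && python3 free.py
```

```text
[511.0, -76.6, 67.5, -0.2, -0.3, -0.4] 19.7
[510.9, -76.6, 65.5, -1.0, -0.4, -1.2] 19.95
[511.0, -76.6, 63.5, 0.2, -0.7, -0.5] 20.2
[511.1, -76.6, 62.8, -0.2, -0.0, 0.6] 20.45
[511.2, -76.6, 62.7, -3.2, 1.0, 6.7] 20.7
```

Stiff stop at TCP 62.7, which matches the rack-derived home height of 62.9. I'll press slightly more, then release and look.

```bash
P="python3 -m pendant"
$P '[[0,0,-0.6,0,0.1],[0,0,-0.6,0,0.1],[0,0,-0.6,0,0.1]]' >/dev/null; python3 free.py
$P '[[0,0,0.5,0,0.1],[0,0,1,0,0.1],[0,0,1,0,0.5],[0,0,1,0,0.5],[0,0,1,0,0.5],[0,0,1,0,0.5],[0,0,1,0,0.5]]'
$P '[[0,0,10,0,0.5],[0,0,40,0,0.5],[0,0,80,0,0.5],[-30,0,120,0,0.5],[-30,0,120,0,0.5],[-30,0,120,0,0.5]]'
python3 - <<'E'
from h import *
im=capture('wrist');cv2.imwrite('pics/e.png',im[:,:,::-1])
for q in ['pin_grip','pin_nose']: print([(np.round(d['centre'],1).tolist(),round(d['confidence'],2)) for d in spot_point(q,'wrist')[:5]])
im=capture('side');
for q in ['pin_grip']: print([(np.round(d['centre'],1).tolist(),round(d['confidence'],2)) for d in spot_point(q,'side')[:5]])
a=cv2.resize(cv2.imread('pics/e.png'),(800,500));cv2.imwrite('pics/e2.png',a)
E
```

```text
[511.3, -76.7, 62.7, -4.5, 1.1, 10.5] 20.95
time_s: 21.53
tcp_pos: [511.0, -76.6, 61.9]
orientation: [-0.172, -3.137, -0.0]
contact_force: [-0.6, -0.8, -0.3]
finger_gap: 42.2
grip_force: 0.0
time_s: 22.03
tcp_pos: [482.5, -77.1, 186.3]
orientation: [0.172, 3.13, -0.002]
contact_force: [0.4, 0.0, -0.1]
finger_gap: 43.0
grip_force: 0.0
[([506.9, 141.4, 56.7], 0.88), ([518.1, -74.3, 76.7], 0.6), ([565.0, 121.2, 57.7], 0.56)]
[([571.1, 121.6, 0.8], 0.79), ([513.8, 139.9, 0.1], 0.58)]
[([519.1, -77.7, 78.0], 0.52), ([525.8, 322.9, 51.9], 0.51), ([562.6, 124.6, 57.5], 0.47), ([573.7, 223.4, 8.9], 0.41)]
```

View pics/e2.png

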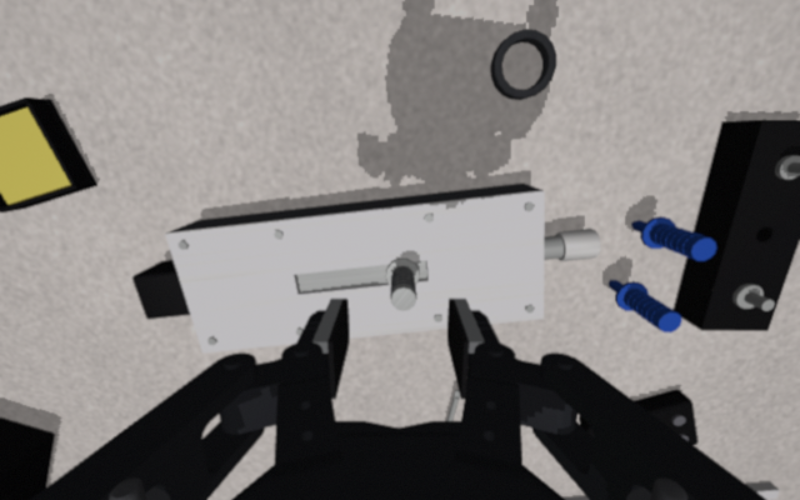

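The pin stands upright in the window at (403,280) with the collar down. The handle centre is at z ≈ 77, which equals the fully home height (50+4+23), and the gripper is clear.

```bash
python3 -c "
from bench import *
print(finish_job())"
```

```text
the job is handed in; nothing more can be done
None
```

The lock pin is in the socket, pushed home with its collar on the stage top (handle centre measured at z ≈ 77 mm, the fully-home height), released and handed in at about 22 s; measured force against the stage peaked near 12 N.

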